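# Open both ratchet clamps of a glued panel

## Robot

A 6-joint arm with a two-finger parallel gripper is mounted at the origin on a cart in front of the work surface, level with it; the furniture and walls round the work are solid. World frame = base frame: x ahead of the robot, y to its left, z up, the work surface at z = 0. Lengths are in m, angles in rad, forces in N, time in s.
With the tool pointing down it reaches from about 0.425 to 0.95 m from the base axis. Payload 3.5 kg.
Tool frame: the origin (TCP) lies between the finger pads; the fingertips stand 14 mm ahead of it and the grasp point (between the pads) lies 5 mm behind it; z points along the fingers, y is the line along which they close (so a half turn about z gives the same grasp; the last joint's range is limited). The gripper opens to 85 mm and grips with 20 to 120 N. Pads are 22 mm wide; open, the fingers measure 114 mm over their backs; the gripper's body (76 mm by 85 mm) begins 54 mm behind the grasp point. The pads swing forward as they close: fully open they stand 13 mm farther back than shut.
Start: joints at [-1.425, 0.286, 1.577, -0, 1.279, -0.15], TCP at [0.197, -0.646, 0.245] pointing down, gripper open.
Joint ranges: [-2.77, 2.77], [-0.9, 2.22], [0.21, 2.48], [-1.53, 4.67], [0.24, 2.81], [-2.84, 2.84]. Speed limits (rad/s): [2.79, 2.79, 3.14, 3.14, 3.14, 3.14].

## Interface

Orientations are given as a unit quaternion [x, y, z, w].
In Python, from plant import * gives the robot as it stands.
- The arm moves only by the tool step_arm, never from a script. Its argument "commands" is a list of rows, each an object of numbers: "gripper": the gripper's target within -1 to 1 (shut at 1, half-way at 0, fully open at -1); "x", "y", "z": the shift along the tool's x, y, z in mm; "spin": the turn about the tool's z in degrees. A call has exactly 10 rows; each row shifts and turns the commanded pose from where the row before left it, along the tool's axes as they then stand; what a row does not reach is not made up. A row lasts 1/10 s, in which the tool goes at most 50 mm and 8.59 degrees, less where a joint would pass 70% of its speed; a pose out of reach is approached as far as the arm can. A call with a gripper value outside its range is refused whole. The fingers move at their own pace and stop on an object; "force" is the grip in N (left out, the last holds). Time passes only in rows, so rows that do not move let the fingers close, or fill a call up. It gives the time, the measured TCP pose, the force, the opening and the grip force at its end, in the units of the state.
- get_state(): the state, without advancing time (a new reading comes with each control period).
- read_camera(name): name is "scene" or "top"; returns a dict with "color" (384x512x3 uint8, red, green, blue), "z_map" (384x512 float32, m along the optical axis (not along the pixel's ray), 0 where there is no reading), "fx", "fy", "cx", "cy" (pixels), "eye" and "attitude" of the camera in the world. Camera axes: x right, y up, looking along -z (the intrinsics and any distortion apply to the point x, -y, -z); pixel columns grow to the right and rows downward; lengths in m; the calibration is good to about 2 mm. A picture is of the moment at which its call begins.
- sign_off(): hands the job in; it is judged then, once.
The state is a dict: "time": time; "qpos": joint angles; "dq": joint speeds; "joint_efforts": joint torques, N m; "eef_pos": TCP position; "tcp_rot": TCP orientation; "contact_force": force on the tool from outside, world axes, zero at the start; "wrist_torque": the same for the moment, N m; "opening": opening from 0.0 (shut) to 1.0 (fully open); "finger_force": force on a finger pad.
Only numpy, scipy, OpenCV 4.12 (cv2) and the standard library are available. Lean on these libraries where they do the work, as an engineer would, in place of code of your own. Each camera call takes 0.05 s, during which the arm holds its last target. There are 200 camera calls.

## Task

The glue on the small panel has set, so take the clamps off it: on each of the two clamps press down the red release lever with your fingertips and, keeping it pressed, push the blue sliding jaw back along its bar until it meets the end stop, then let the lever spring up. Only press and push: do not lift the panel, leave it lying where it is, and do not disturb the other things on the bench.

Things in the scene. Friction and masses are not known exactly. Their poses are not given: they have to be found in the camera images.
- near_jaw (a joint): Sliding jaw (blue casting, 96 mm long) of the clamp nearer the robot; its jaw opens towards the robot's right (about -y). Slides level on a 12 mm wide steel rack bar. In m: 0 = closed on the panel (start), 0.088 = its rear against the end stop. Friction about 3 N when released; else the teeth (8 mm pitch) block the way back.
- near_lever (a joint): Red spring-loaded release lever on top of that jaw, to be kept down while the jaw moves. In rad: 0 = up, pawl in the teeth; clear of the teeth from 0.17; 0.40 = down on its limit. At the paddle's middle: full stroke 11 mm down, about 6 N; clear after 5 mm, 3 to 4 N. Let go, it springs up and the pawl locks the jaw.
- near_paddle (a point): Middle of the top face of the red paddle as it stands when up, 68 mm above the bench; slides with the jaw but does not tip with the lever. x axis: along the bar, opening direction; z up. Paddle 36 mm along x, 30 mm wide, rising by 0.28 rad towards -x. Towards -x the jaw head ends 17 mm away and is 8 to 10 mm lower. Open above and to both sides.
- near_thumb (a point): Middle of the face of the upright blue thumb stop (30 mm wide, 20 mm high, black rubber facing) on the same jaw, just behind the paddle: 16 mm from the paddle point in +x and 8 mm higher; its top is 16 mm above the paddle point. Fingertips on the paddle can push the jaw back by it. Same axes as the paddle point.
- near_stop (a point): Top middle of the face of the blue end stop, fixed at the end of that clamp's bar, 54 mm above the bench; same axes. With the jaw fully back it is 61 mm from the paddle point along x.
- far_jaw (a joint): Sliding jaw (blue casting, 96 mm long) of the clamp farther from the robot; its jaw opens towards the robot's left (about +y). Slides level on a 12 mm wide steel rack bar. In m: 0 = closed on the panel (start), 0.088 = its rear against the end stop. Friction about 3 N when released; else the teeth (8 mm pitch) block the way back.
- far_lever (a joint): Red spring-loaded release lever on top of that jaw, to be kept down while the jaw moves. In rad: 0 = up, pawl in the teeth; clear of the teeth from 0.17; 0.40 = down on its limit. At the paddle's middle: full stroke 11 mm down, about 6 N; clear after 5 mm, 3 to 4 N. Let go, it springs up and the pawl locks the jaw.
- far_paddle (a point): Middle of the top face of the red paddle as it stands when up, 68 mm above the bench; slides with the jaw but does not tip with the lever. x axis: along the bar, opening direction; z up. Paddle 36 mm along x, 30 mm wide, rising by 0.28 rad towards -x. Towards -x the jaw head ends 17 mm away and is 8 to 10 mm lower. Open above and to both sides.
- far_thumb (a point): Middle of the face of the upright blue thumb stop (30 mm wide, 20 mm high, black rubber facing) on the same jaw, just behind the paddle: 16 mm from the paddle point in +x and 8 mm higher; its top is 16 mm above the paddle point. Fingertips on the paddle can push the jaw back by it. Same axes as the paddle point.
- far_stop (a point): Top middle of the face of the blue end stop, fixed at the end of that clamp's bar, 54 mm above the bench; same axes. With the jaw fully back it is 61 mm from the paddle point along x.
- gluing_board: Brown wooden gluing board, 210 x 536 x 12 mm, fixed to the bench, carrying both clamps (bars parallel to its y axis, 110 mm apart). Origin: centre of its underside; x away from the robot at yaw 0, z up.
- panel: Small wooden panel edge-glued from two boards (70 x 160 and 66 x 170 mm, 19 mm thick, together 136 mm between the jaws), lying loose on the two bars, underside 44 mm and top 63 mm above the bench. Origin: underside, centre of the 160 mm board (33 mm from the panel's middle). Held between the jaws; 0.2 kg.
- glue_bottle: Bystander: yellow bottle with orange nozzle, standing, 42x64x203 mm. Origin: centre of its underside.
- combination_square: Bystander: steel square with dark head, lying, 86x300x19 mm. Origin: centre of its underside.
- tape_measure: Bystander: yellow and black tape measure, 37x91x66 mm. Origin: centre of its underside.
- sanding_block: Bystander: brown sanding block, 64x111x30 mm. Origin: centre of its underside.
- block_plane: Bystander: green and white block plane, 48x165x66 mm. Origin: centre of its underside.
- green_pencil: Bystander: green pencil, lying, 13x173x8 mm. Origin: centre of its underside.

How it is judged:
On the way, in this order (a step that is already met when the one before it is completed fails the run):
1. a release lever is pressed down while both jaws are still closed (value of joint any of near_lever, far_lever above 0.06 rad and value of joint each of near_jaw, far_jaw below 0.01 m), for 0.02 s.
2. one of the jaws is back at its end stop (value of joint any of near_jaw, far_jaw above 0.083 m), for 0.1 s.
3. both jaws are back at their end stops (value of joint each of near_jaw, far_jaw above 0.083 m), for 0.1 s.
At the end, for the whole second after the job is handed in: Both jaws within 5 mm of the end of their travel (0.088 m), both release levers up again (under 0.12 rad), the panel at rest, flat, within 20 mm of where it lay (all of step 3 and value of joint each of near_lever, far_lever below 0.12 rad and distance of panel from where it was at the start of the episode below 0.02 m and linear speed of panel below 0.01 m/s and angle between panel's own z axis and vertical below 0.1 rad); the robot touches nothing.
It fails at once if the panel is lifted (more than 12 mm) (height (world z) of panel above 0.056 m).
It fails at once if the panel is pushed more than 20 mm away (distance of panel from where it was at the start of the episode above 0.02 m).
It fails at once if another thing on the bench is moved by more than 30 mm (distance of any of glue_bottle, combination_square, tape_measure, sanding_block, block_plane, green_pencil from where it was at the start of the episode above 0.03 m).
It also fails if it takes over 48 s, if anything falls off the work surface, if the arm or the gripper's body presses on something with over 40 N, if the wrist force passes 120 N, or if a joint passes its speed limit or range.

## Working session

There is one attempt and no reset: what is moved stays moved. The work goes in short steps, Python scripts to look and compute and a tool call to move; the robot and the scene stay as the last step left them, time stands still between calls to the robot, and variables do not carry over. Pictures are saved under pics/ and viewed, at most 10 in all, crops included, and the job is handed in when it is done.

Besides the shell and the picture viewer there is one more tool, called as name(argument=value, ...), one argument or row to a line, values as JSON. step_arm: Moves the arm, as the interface text tells. Its arguments: {"type":"object","properties":{"commands":{"type":"array"},"force":{"type":"number"}},"required":["commands"]}

```bash
ls; mkdir -p pics; cat > h.py <<'E'
from plant import *
import numpy as np, cv2
from scipy.spatial.transform import Rotation as R
def cam(n):
    c=read_camera(n); a=np.array(c["attitude"])
    c["R"]=a if a.shape==(3,3) else R.from_quat(a).as_matrix(); return c
def cloud(c):
    v,u=np.mgrid[0:384,0:512]; z=c["z_map"]
    p=np.stack([(u-c["cx"])/c["fx"]*z,-(v-c["cy"])/c["fy"]*z,-z],-1)
    return p@c["R"].T+np.array(c["eye"])
E
python3 - <<'E'
from h import *
for n in("scene","top"):
    c=cam(n); cv2.imwrite(f"pics/{n}0.png",cv2.resize(c["color"][...,::-1],(800,600)))
    print(n,c["eye"],c["attitude"],c["fx"],[k for k in c])
    P=cloud(c); hsv=cv2.cvtColor(c["color"],cv2.COLOR_RGB2HSV)
    h,s,v=cv2.split(hsv)
    for nm,m in(("red",((h<6)|(h>174))&(s>150)&(v>70)),("blue",(h>100)&(h<125)&(s>120)&(v>50))):
        k,l,st,ce=cv2.connectedComponentsWithStats(m.astype(np.uint8))
        for i in range(1,k):
            if st[i,4]>25:
                q=P[(l==i)&(c["z_map"]>0)]
                print(nm,st[i],np.round(np.median(q,0),3),np.round(np.percentile(q,3,0),3),np.round(np.percentile(q,97,0),3))
print(get_state())
E
```

```text
pics
scene [0.00906721 0.62369591 1.07248207] [-0.11304538  0.33096458  0.87761815 -0.32782551] 372.1471191190793 ['color', 'z_map', 'fx', 'fy', 'cx', 'cy', 'eye', 'attitude', 'R']
red [149 162  47  42 383] [0.84  0.102 0.036] [ 0.831 -0.011  0.002] [0.853 0.201 0.043]
red [273 191  11   8  54] [ 0.483 -0.086  0.068] [ 0.47  -0.111  0.054] [ 0.495 -0.07   0.073]
red [466 195  22  14 114] [-0.086 -0.968 -0.32 ] [-0.132 -0.978 -0.339] [-0.04  -0.957 -0.306]
red [493 209   7   6  27] [-0.199 -1.121 -0.454] [-0.209 -1.135 -0.46 ] [-0.187 -1.105 -0.447]
red [499 212   7   7  28] [-0.229 -1.117 -0.454] [-0.239 -1.139 -0.46 ] [-0.216 -1.079 -0.432]
red [214 215  11  11  61] [0.563 0.13  0.068] [0.549 0.115 0.047] [0.586 0.143 0.074]
red [420 214  19  15 108] [ 0.048 -1.106 -0.744] [ 0.005 -1.147 -0.77 ] [ 0.091 -0.854 -0.481]
red [ 85 224  21  17 257] [0.815 0.432 0.087] [0.791 0.405 0.056] [0.858 0.456 0.091]
red [263 297  57  87 974] [ 0.252 -0.065 -0.912] [ 0.218 -0.215 -0.923] [ 0.415  0.184 -0.902]
red [468 321   9  18  48] [-0.427 -0.727 -0.915] [-0.433 -0.78  -0.925] [-0.421 -0.67  -
[... 2562 characters left out ...]
time': 0.1, 'qpos': array([-1.42497184e+00,  2.87100583e-01,  1.57803056e+00, -2.07841853e-05,
        1.27859247e+00, -1.49994236e-01]), 'dq': array([ 0.00093145, -0.00362245, -0.00129576,  0.001445  , -0.00132794,
        0.00062158]), 'joint_efforts': array([ 1.41500179e-03, -4.07294512e+01, -2.93698132e+01, -1.54775375e-04,
        3.40546903e-03,  9.05888484e-07]), 'eef_pos': array([ 0.19672292, -0.64510923,  0.24406981]), 'tcp_rot': array([ 9.89080333e-01,  1.47373534e-01, -7.72698602e-06, -1.06549580e-03]), 'contact_force': array([ 0.39057002, -0.05434178, -0.23194209]), 'wrist_torque': array([-0.04520104, -0.0193529 ,  0.06393148]), 'finger_force': 0.0, 'opening': 1.0012587211869954}
```

View pics/scene0.png

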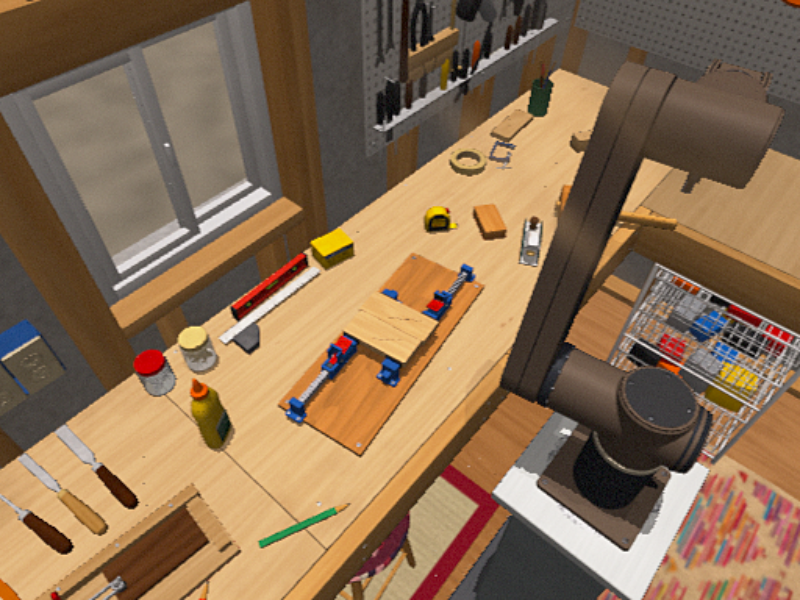

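View pics/top0.png

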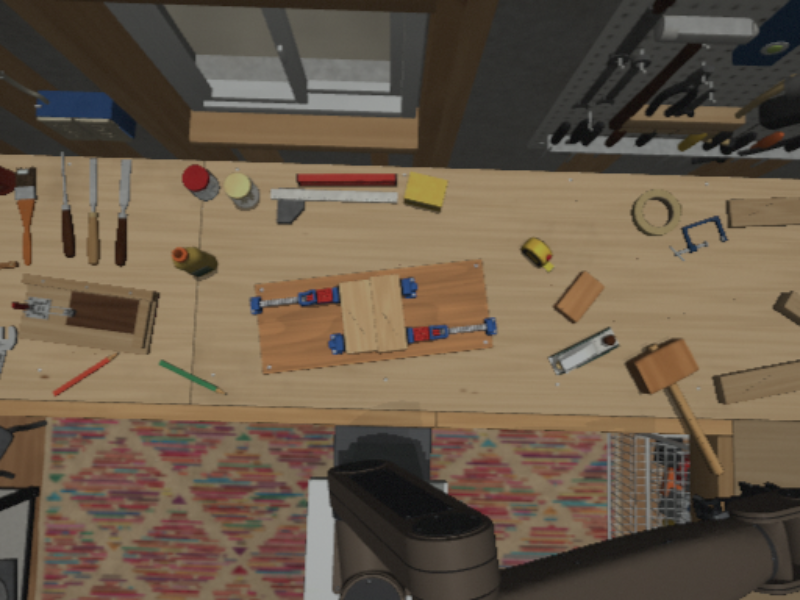

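Both views show the far clamp (top view px ~ (320,296)) and the near one (~(430,333)), with bars at yaw 0.145. Their paddles are at (0.563,0.133) and (0.485,-0.086), height 0.068. The stops are 149 mm further along the bar, as they should be. I'll turn the tool's x axis along the bars and shut the fingers.

step_arm(
  commands=[
    {"gripper":1,"spin":-8.1},
    {"gripper":1,"spin":-8.1},
    {"gripper":1,"spin":-8.1},
    {"gripper":1,"spin":-8.1},
    {"gripper":1,"spin":-8.1},
    {"gripper":1,"spin":-8.1},
    {"gripper":1,"spin":-8.1},
    {"gripper":1,"spin":-8.1},
    {"gripper":1,"spin":-8.2},
    {"gripper":1,"spin":-8.2},
  ],
  force=30,
)

```text
invalid input
```

step_arm(
  commands=[
    {"x":26,"y":18},
    {"x":26,"y":18},
    {"x":26,"y":18},
    {"x":26,"y":18},
    {"x":26,"y":18},
    {"x":26,"y":18},
    {"x":26,"y":18},
    {"x":26,"y":18},
    {"x":26,"y":18},
    {"x":26,"y":18},
  ],
)

```text
invalid input
```

step_arm(
  commands=[
    {"x":26,"y":18},
    {"x":26,"y":18},
    {"x":26,"y":18},
    {"x":26,"y":18},
    {"x":26,"y":18},
    {"x":26,"y":18},
    {"x":26,"y":18},
    {"x":26,"y":18},
    {"x":26,"y":18},
    {"x":18,"y":18},
  ],
)

```text
invalid input
```

The rows were probably refused for missing keys, so I'll write every one out.

step_arm(
  commands=[
    {"gripper":1,"x":0,"y":0,"z":0,"spin":-8.1},
    {"gripper":1,"x":0,"y":0,"z":0,"spin":-8.1},
    {"gripper":1,"x":0,"y":0,"z":0,"spin":-8.1},
    {"gripper":1,"x":0,"y":0,"z":0,"spin":-8.1},
    {"gripper":1,"x":0,"y":0,"z":0,"spin":-8.1},
    {"gripper":1,"x":0,"y":0,"z":0,"spin":-8.1},
    {"gripper":1,"x":0,"y":0,"z":0,"spin":-8.1},
    {"gripper":1,"x":0,"y":0,"z":0,"spin":-8.1},
    {"gripper":1,"x":0,"y":0,"z":0,"spin":-8.2},
    {"gripper":1,"x":0,"y":0,"z":0,"spin":-8.2},
  ],
  force=30,
)

```text
time: 1.1
eef_pos: [0.1967, -0.6453, 0.2445]
tcp_rot: [0.653, 0.757, 0.0, -0.001]
contact_force: [1.2, -1.2, -0.3]
opening: 0.0
finger_force: 0.0
```

step_arm(
  commands=[
    {"gripper":1,"x":26,"y":18,"z":0,"spin":0},
    {"gripper":1,"x":26,"y":18,"z":0,"spin":0},
    {"gripper":1,"x":26,"y":18,"z":0,"spin":0},
    {"gripper":1,"x":26,"y":18,"z":0,"spin":0},
    {"gripper":1,"x":26,"y":18,"z":0,"spin":0},
    {"gripper":1,"x":26,"y":18,"z":0,"spin":0},
    {"gripper":1,"x":26,"y":18,"z":0,"spin":0},
    {"gripper":1,"x":26,"y":18,"z":0,"spin":0},
    {"gripper":1,"x":26,"y":18,"z":0,"spin":0},
    {"gripper":1,"x":26,"y":18,"z":0,"spin":0},
  ],
)

```text
time: 2.1
eef_pos: [0.3383, -0.3613, 0.2448]
tcp_rot: [0.655, 0.755, 0.0, -0.0]
contact_force: [-0.1, -0.0, -0.2]
opening: 0.005
finger_force: 0.0
```

step_arm(
  commands=[
    {"gripper":1,"x":26,"y":18,"z":0,"spin":0},
    {"gripper":1,"x":26,"y":18,"z":0,"spin":0},
    {"gripper":1,"x":26,"y":18,"z":0,"spin":0},
    {"gripper":1,"x":26,"y":18,"z":0,"spin":0},
    {"gripper":1,"x":26,"y":18,"z":0,"spin":0},
    {"gripper":1,"x":26,"y":18,"z":10,"spin":0},
    {"gripper":1,"x":26,"y":18,"z":20,"spin":0},
    {"gripper":1,"x":26,"y":18,"z":30,"spin":0},
    {"gripper":1,"x":26,"y":18,"z":30,"spin":0},
    {"gripper":1,"x":18,"y":21,"z":20,"spin":0},
  ],
)

```text
time: 3.1
eef_pos: [0.4822, -0.085, 0.1326]
tcp_rot: [0.655, 0.756, -0.001, -0.002]
contact_force: [-0.5, -0.4, -0.1]
opening: -0.002
finger_force: 0.0
```

```bash
python3 - <<'E'
from h import *
s=get_state(); p=s["eef_pos"]; n=np.array([.9896,.144]);u=np.array([-.144,.9896])
print(p,s["time"],"n,u",p[:2]@n,p[:2]@u, s["qpos"])
c=cam("scene"); cv2.imwrite("pics/s1.png",cv2.resize(c["color"][130:290,150:350,::-1],(800,640))[:600])
E
```

```text
[ 0.48220866 -0.08504799  0.1326073 ] 3.1 n,u 0.4649467819732081 -0.15360153717148017 [-3.82170843e-01  4.13711736e-03  2.11370864e+00  1.01143172e-04
  1.02769979e+00 -5.25274614e-01]
```

View pics/s1.png

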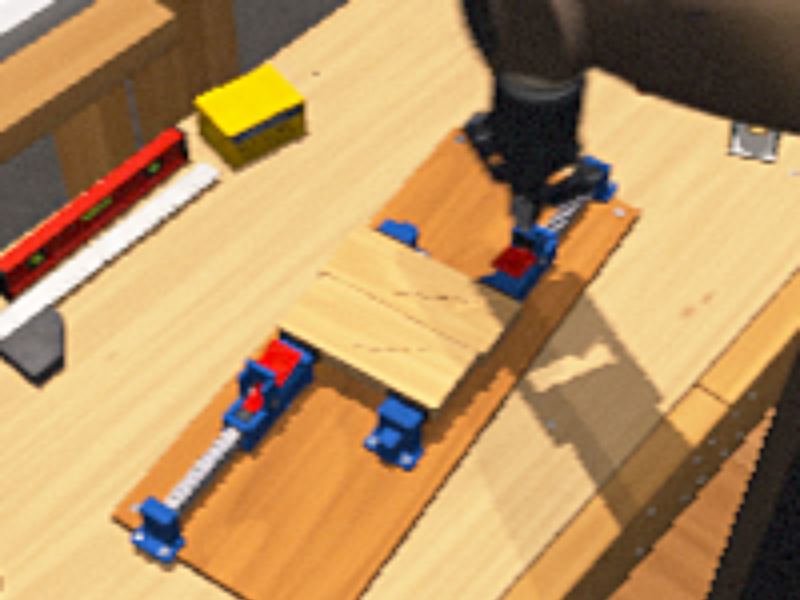

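The fingers are right above the near paddle (crop px (525,210), paddle at (515,262)). Next I'll descend to just above it.

step_arm(
  commands=[
    {"gripper":1,"x":-1,"y":2,"z":10,"spin":0},
    {"gripper":1,"x":0,"y":0,"z":10,"spin":0},
    {"gripper":1,"x":0,"y":0,"z":10,"spin":0},
    {"gripper":1,"x":0,"y":0,"z":8,"spin":0},
    {"gripper":1,"x":0,"y":0,"z":4,"spin":0},
    {"gripper":1,"x":0,"y":0,"z":2,"spin":0},
    {"gripper":1,"x":0,"y":0,"z":2,"spin":0},
    {"gripper":1,"x":0,"y":0,"z":2,"spin":0},
    {"gripper":1,"x":0,"y":0,"z":0,"spin":0},
    {"gripper":1,"x":0,"y":0,"z":0,"spin":0},
  ],
)

```text
time: 4.15
eef_pos: [0.4858, -0.0881, 0.0875]
tcp_rot: [0.655, 0.756, 0.0, 0.0]
contact_force: [-1.0, -0.9, 0.4]
opening: -0.002
finger_force: 0.0
```

step_arm(
  commands=[
    {"gripper":1,"x":0,"y":0,"z":2,"spin":0},
    {"gripper":1,"x":1,"y":0,"z":2,"spin":0},
    {"gripper":1,"x":0,"y":0,"z":2,"spin":0},
    {"gripper":1,"x":0,"y":0,"z":2,"spin":0},
    {"gripper":1,"x":0,"y":0,"z":2,"spin":0},
    {"gripper":1,"x":0,"y":0,"z":1,"spin":0},
    {"gripper":1,"x":0,"y":0,"z":1,"spin":0},
    {"gripper":1,"x":0,"y":0,"z":0,"spin":0},
    {"gripper":1,"x":0,"y":0,"z":0,"spin":0},
    {"gripper":1,"x":0,"y":0,"z":0,"spin":0},
  ],
)

```text
time: 5.15
eef_pos: [0.4857, -0.0871, 0.0755]
tcp_rot: [0.655, 0.756, 0.0, 0.0]
contact_force: [0.1, 3.0, 3.4]
opening: 0.004
finger_force: 1.8
```

Lever is down (3.4 N). Press 1.5 mm more, then push along -x of the tool.

step_arm(
  commands=[
    {"gripper":1,"x":0,"y":0,"z":1.5,"spin":0},
    {"gripper":1,"x":-2,"y":0,"z":0,"spin":0},
    {"gripper":1,"x":-3,"y":0,"z":0,"spin":0},
    {"gripper":1,"x":-5,"y":0,"z":0,"spin":0},
    {"gripper":1,"x":-5,"y":0,"z":0,"spin":0},
    {"gripper":1,"x":-5,"y":0,"z":0,"spin":0},
    {"gripper":1,"x":-5,"y":0,"z":0,"spin":0},
    {"gripper":1,"x":-5,"y":0,"z":0,"spin":0},
    {"gripper":1,"x":0,"y":0,"z":0,"spin":0},
    {"gripper":1,"x":0,"y":0,"z":0,"spin":0},
  ],
)

```text
time: 6.15
eef_pos: [0.4902, -0.1178, 0.0741]
tcp_rot: [0.655, 0.756, -0.0, 0.001]
contact_force: [0.6, -1.3, 3.7]
opening: -0.001
finger_force: 2.0
```

```bash
python3 - <<'E'
from h import *
s=get_state();print(s["eef_pos"],s["contact_force"])
c=cam("scene"); cv2.imwrite("pics/s2.png",cv2.resize(c["color"][130:290,150:350,::-1],(750,600)))
E
```

```text
[ 0.49018944 -0.11776128  0.07414257] [ 0.59906779 -1.3119861   3.71085271]
```

View pics/s2.png

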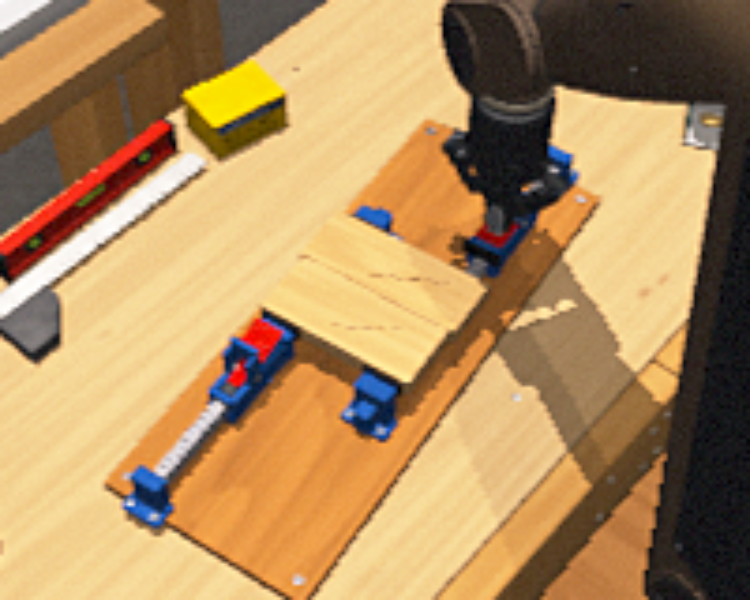

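The near jaw has come away from the panel (gap at crop px (470,255)). About 60 mm is left.

step_arm(
  commands=[
    {"gripper":1,"x":-5,"y":0,"z":0,"spin":0},
    {"gripper":1,"x":-6,"y":0,"z":0,"spin":0},
    {"gripper":1,"x":-6,"y":0,"z":0,"spin":0},
    {"gripper":1,"x":-6,"y":0,"z":0,"spin":0},
    {"gripper":1,"x":-6,"y":0,"z":0,"spin":0},
    {"gripper":1,"x":-6,"y":0,"z":0,"spin":0},
    {"gripper":1,"x":-6,"y":0,"z":0,"spin":0},
    {"gripper":1,"x":-5,"y":0,"z":0,"spin":0},
    {"gripper":1,"x":-4,"y":0,"z":0,"spin":0},
    {"gripper":1,"x":0,"y":0,"z":0,"spin":0},
  ],
)

```text
time: 7.2
eef_pos: [0.4972, -0.1666, 0.0741]
tcp_rot: [0.655, 0.755, 0.0, 0.0]
contact_force: [0.5, -0.3, 4.7]
opening: 0.001
finger_force: 2.5
```

step_arm(
  commands=[
    {"gripper":1,"x":-2,"y":0,"z":0,"spin":0},
    {"gripper":1,"x":-2,"y":0,"z":0,"spin":0},
    {"gripper":1,"x":-2,"y":0,"z":0,"spin":0},
    {"gripper":1,"x":-2,"y":0,"z":0,"spin":0},
    {"gripper":1,"x":-1,"y":0,"z":0,"spin":0},
    {"gripper":1,"x":-1,"y":0,"z":0,"spin":0},
    {"gripper":1,"x":0,"y":0,"z":0,"spin":0},
    {"gripper":1,"x":0,"y":0,"z":0,"spin":0},
    {"gripper":1,"x":0,"y":0,"z":0,"spin":0},
    {"gripper":1,"x":0,"y":0,"z":0,"spin":0},
  ],
)

```text
time: 8.2
eef_pos: [0.4982, -0.1744, 0.0741]
tcp_rot: [0.655, 0.755, 0.001, -0.002]
contact_force: [-0.2, 6.9, 8.7]
opening: 0.002
finger_force: 4.3
```

step_arm(
  commands=[
    {"gripper":1,"x":-1,"y":0,"z":0,"spin":0},
    {"gripper":1,"x":-1,"y":0,"z":0,"spin":0},
    {"gripper":1,"x":-1,"y":0,"z":0,"spin":0},
    {"gripper":1,"x":0,"y":0,"z":0,"spin":0},
    {"gripper":1,"x":0,"y":0,"z":0,"spin":0},
    {"gripper":1,"x":0,"y":0,"z":0,"spin":0},
    {"gripper":1,"x":0,"y":0,"z":0,"spin":0},
    {"gripper":1,"x":0,"y":0,"z":0,"spin":0},
    {"gripper":1,"x":0,"y":0,"z":0,"spin":0},
    {"gripper":1,"x":0,"y":0,"z":0,"spin":0},
  ],
)

```text
time: 9.2
eef_pos: [0.4985, -0.177, 0.0742]
tcp_rot: [0.655, 0.755, 0.001, -0.002]
contact_force: [-0.7, 7.7, 10.7]
opening: 0.001
finger_force: 5.0
```

```bash
python3 - <<'E'
from h import *
s=get_state();print(s["eef_pos"],s["contact_force"])
c=cam("scene"); cv2.imwrite("pics/s3.png",cv2.resize(c["color"][140:260,200:350,::-1],(750,600)))
E
```

```text
[ 0.49846723 -0.17695566  0.07422918] [-0.66794841  7.74916722 10.66743605]
```

View pics/s3.png

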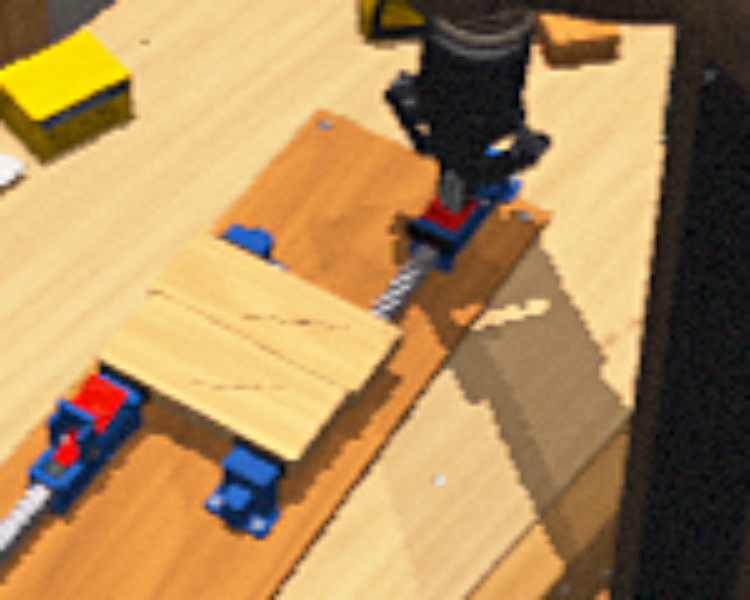

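The jaw looks close to the stop (px (490,195)), but there is no hard contact yet, so I'll push on.

step_arm(
  commands=[
    {"gripper":1,"x":-1,"y":0,"z":0,"spin":0},
    {"gripper":1,"x":-1,"y":0,"z":0,"spin":0},
    {"gripper":1,"x":-1,"y":0,"z":0,"spin":0},
    {"gripper":1,"x":-1,"y":0,"z":0,"spin":0},
    {"gripper":1,"x":0,"y":0,"z":0,"spin":0},
    {"gripper":1,"x":0,"y":0,"z":0,"spin":0},
    {"gripper":1,"x":0,"y":0,"z":0,"spin":0},
    {"gripper":1,"x":0,"y":0,"z":0,"spin":0},
    {"gripper":1,"x":0,"y":0,"z":0,"spin":0},
    {"gripper":1,"x":0,"y":0,"z":0,"spin":0},
  ],
)

```text
time: 10.25
eef_pos: [0.499, -0.1805, 0.0743]
tcp_rot: [0.655, 0.755, 0.002, -0.003]
contact_force: [-0.6, 9.5, 11.0]
opening: 0.004
finger_force: 5.7
```

step_arm(
  commands=[
    {"gripper":1,"x":-1,"y":0,"z":0,"spin":0},
    {"gripper":1,"x":-1,"y":0,"z":0,"spin":0},
    {"gripper":1,"x":-1,"y":0,"z":0,"spin":0},
    {"gripper":1,"x":-1,"y":0,"z":0,"spin":0},
    {"gripper":1,"x":0,"y":0,"z":0,"spin":0},
    {"gripper":1,"x":0,"y":0,"z":0,"spin":0},
    {"gripper":1,"x":0,"y":0,"z":0,"spin":0},
    {"gripper":1,"x":0,"y":0,"z":0,"spin":0},
    {"gripper":1,"x":0,"y":0,"z":0,"spin":0},
    {"gripper":1,"x":0,"y":0,"z":0,"spin":0},
  ],
)

```text
time: 11.25
eef_pos: [0.499, -0.1807, 0.0743]
tcp_rot: [0.656, 0.755, 0.004, -0.006]
contact_force: [-2.0, 21.0, 17.3]
opening: -0.002
finger_force: 13.4
```

```bash
python3 - <<'E'
from h import *
s=get_state();print(s["eef_pos"],s["contact_force"],s["time"])
n=np.array([.9896,.144]);u=np.array([-.144,.9896])
for cn in("scene","top"):
    c=cam(cn); P=cloud(c); h,sa,v=cv2.split(cv2.cvtColor(c["color"],cv2.COLOR_RGB2HSV))
    U=P[...,:2]@u; N=P[...,:2]@n
    for nm,m in(("red",((h<6)|(h>174))&(sa>150)&(v>60)),("blue",(h>100)&(h<125)&(sa>120)&(v>40))):
        for cl,n0 in(("near",.467),("far",.576)):
            m2=m&(abs(N-n0)<.03)&(P[...,2]>.045)&(P[...,2]<.1)&((U<-.03) if cl=="near" else (U>.04))
            print(cn,nm,cl,np.histogram(U[m2],bins=np.arange(-.33,.34,.01))[0][(slice(0,33) if cl=="near" else slice(33,67))])
E
```

```text
[ 0.49895476 -0.18072695  0.07429923] [-2.00817873 21.0360257  17.34305332] 11.25
scene red near [ 0  0  0  0  0  0  0  0  7 13 12  0  0  0  0  0  0  0  0  0  0  0  0  0
  0  0  0  0  0  0  0  0  0]
scene red far [ 0  0  0  0 22 19  4  6 12  1  0  0  0  0  0  0  0  0  0  0  0  0  0  0
  0  0  0  0  0  0  0  0  0]
scene blue near [ 0  1  0  2  2  2  5  4  4  2  5 11  0  0  0  0  0  0  0  0  0  0  0  0
  0  0  0  0  0  0  0  0  0]
scene blue far [ 0  0  0  0  5  6  8 36 28 10 17  3  0  0  0  0  0  0  0  0 24 18  0  0
  0  0  0  0  0  0  0  0  0]
top red near [0 0 0 0 0 0 0 0 0 0 0 0 0 0 0 0 0 0 0 0 0 0 0 0 0 0 0 0 0 0 0 0 0]
top red far [ 0  0  0  0 22 24 15  1  8  0  0  0  0  0  0  0  0  0  0  0  0  0  0  0
  0  0  0  0  0  0  0  0  0]
top blue near [0 0 0 0 0 0 0 0 0 0 0 0 0 0 0 0 0 0 0 0 0 0 0 0 0 0 0 0 0 0 0 0 0]
top blue far [ 0  0  0  0  0  0  8 10  7 10 12  0  0  0  0  0  0  0  0  0 21 14  0  0
  0  0  0  0  0  0  0  0  0]
```

Hard against the stop now: no motion and 21 N. I'll unload, lift and look.

step_arm(
  commands=[
    {"gripper":1,"x":2,"y":0,"z":0,"spin":0},
    {"gripper":1,"x":1.5,"y":0,"z":0,"spin":0},
    {"gripper":1,"x":0,"y":0,"z":-3,"spin":0},
    {"gripper":1,"x":0,"y":0,"z":-4,"spin":0},
    {"gripper":1,"x":0,"y":0,"z":-6,"spin":0},
    {"gripper":1,"x":0,"y":0,"z":-10,"spin":0},
    {"gripper":1,"x":0,"y":0,"z":-20,"spin":0},
    {"gripper":1,"x":0,"y":0,"z":-25,"spin":0},
    {"gripper":1,"x":20,"y":10,"z":-12,"spin":0},
    {"gripper":1,"x":40,"y":15,"z":0,"spin":0},
  ],
)

```text
time: 12.35
eef_pos: [0.5179, -0.1237, 0.1577]
tcp_rot: [0.657, 0.754, 0.0, 0.005]
contact_force: [0.5, 0.1, 0.4]
opening: -0.002
finger_force: 0.0
```

step_arm(
  commands=[
    {"gripper":1,"x":40,"y":15,"z":0,"spin":0},
    {"gripper":1,"x":40,"y":15,"z":0,"spin":0},
    {"gripper":1,"x":40,"y":15,"z":0,"spin":0},
    {"gripper":1,"x":40,"y":15,"z":0,"spin":0},
    {"gripper":1,"x":40,"y":15,"z":0,"spin":0},
    {"gripper":1,"x":30,"y":7,"z":0,"spin":0},
    {"gripper":1,"x":11,"y":1,"z":0,"spin":0},
    {"gripper":1,"x":0,"y":0,"z":10,"spin":0},
    {"gripper":1,"x":0,"y":0,"z":10,"spin":0},
    {"gripper":1,"x":0,"y":0,"z":0,"spin":0},
  ],
)

```text
time: 13.35
eef_pos: [0.5621, 0.128, 0.1312]
tcp_rot: [0.656, 0.755, -0.002, -0.001]
contact_force: [0.5, -0.9, 0.2]
opening: -0.001
finger_force: 0.0
```

```bash
python3 - <<'E'
from h import *
s=get_state();p=s["eef_pos"];n=np.array([.9896,.144]);u=np.array([-.144,.9896])
print(p,p[:2]@n,p[:2]@u,s["contact_force"],s["time"])
c=cam("scene"); cv2.imwrite("pics/s4.png",cv2.resize(c["color"][140:290,170:350,::-1],(720,600)))
E
```

```text
[0.56207512 0.12797608 0.1311713 ] 0.5746580975272698 0.04570630850074264 [ 0.46826777 -0.88884155  0.22056835] 13.35
```

View pics/s4.png

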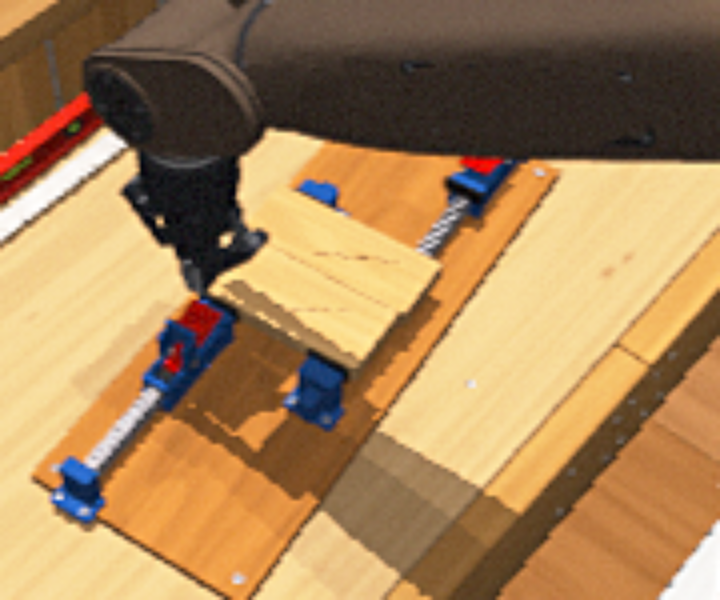

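The near jaw stays back and the panel has not moved. The fingers are over the far paddle (px (195,275); paddle at (200,318)).

step_arm(
  commands=[
    {"gripper":1,"x":2,"y":1,"z":10,"spin":0},
    {"gripper":1,"x":0,"y":0,"z":10,"spin":0},
    {"gripper":1,"x":0,"y":0,"z":10,"spin":0},
    {"gripper":1,"x":0,"y":0,"z":7,"spin":0},
    {"gripper":1,"x":0,"y":0,"z":3,"spin":0},
    {"gripper":1,"x":0,"y":0,"z":0,"spin":0},
    {"gripper":1,"x":0,"y":0,"z":0,"spin":0},
    {"gripper":1,"x":0,"y":0,"z":0,"spin":0},
    {"gripper":1,"x":0,"y":0,"z":0,"spin":0},
    {"gripper":1,"x":0,"y":0,"z":0,"spin":0},
  ],
)

```text
time: 14.4
eef_pos: [0.5645, 0.1318, 0.0942]
tcp_rot: [0.655, 0.756, 0.0, 0.0]
contact_force: [-0.5, 0.5, 0.0]
opening: 0.001
finger_force: 0.0
```

step_arm(
  commands=[
    {"gripper":1,"x":0,"y":-1,"z":4,"spin":0},
    {"gripper":1,"x":0,"y":0,"z":3,"spin":0},
    {"gripper":1,"x":0,"y":0,"z":3,"spin":0},
    {"gripper":1,"x":0,"y":0,"z":2,"spin":0},
    {"gripper":1,"x":0,"y":0,"z":2,"spin":0},
    {"gripper":1,"x":0,"y":0,"z":2,"spin":0},
    {"gripper":1,"x":0,"y":0,"z":2,"spin":0},
    {"gripper":1,"x":0,"y":0,"z":2,"spin":0},
    {"gripper":1,"x":0,"y":0,"z":0,"spin":0},
    {"gripper":1,"x":0,"y":0,"z":0,"spin":0},
  ],
)

```text
time: 15.4
eef_pos: [0.5639, 0.1315, 0.0744]
tcp_rot: [0.655, 0.756, 0.0, 0.001]
contact_force: [-0.2, -3.1, 5.1]
opening: -0.004
finger_force: 2.4
```

step_arm(
  commands=[
    {"gripper":1,"x":2,"y":0,"z":0,"spin":0},
    {"gripper":1,"x":3,"y":0,"z":0,"spin":0},
    {"gripper":1,"x":5,"y":0,"z":0,"spin":0},
    {"gripper":1,"x":5,"y":0,"z":0,"spin":0},
    {"gripper":1,"x":5,"y":0,"z":0,"spin":0},
    {"gripper":1,"x":5,"y":0,"z":0,"spin":0},
    {"gripper":1,"x":5,"y":0,"z":0,"spin":0},
    {"gripper":1,"x":5,"y":0,"z":0,"spin":0},
    {"gripper":1,"x":5,"y":0,"z":0,"spin":0},
    {"gripper":1,"x":5,"y":0,"z":0,"spin":0},
  ],
)

```text
time: 16.4
eef_pos: [0.5574, 0.1765, 0.0743]
tcp_rot: [0.655, 0.756, 0.0, 0.001]
contact_force: [0.9, -2.6, 4.3]
opening: -0.003
finger_force: 2.6
```

step_arm(
  commands=[
    {"gripper":1,"x":5,"y":0,"z":0,"spin":0},
    {"gripper":1,"x":6,"y":0,"z":0,"spin":0},
    {"gripper":1,"x":6,"y":0,"z":0,"spin":0},
    {"gripper":1,"x":6,"y":0,"z":0,"spin":0},
    {"gripper":1,"x":5,"y":0,"z":0,"spin":0},
    {"gripper":1,"x":4,"y":0,"z":0,"spin":0},
    {"gripper":1,"x":3,"y":0,"z":0,"spin":0},
    {"gripper":1,"x":2,"y":0,"z":0,"spin":0},
    {"gripper":1,"x":0,"y":0,"z":0,"spin":0},
    {"gripper":1,"x":0,"y":0,"z":0,"spin":0},
  ],
)

```text
time: 17.4
eef_pos: [0.5521, 0.2134, 0.0742]
tcp_rot: [0.655, 0.755, 0.001, 0.0]
contact_force: [0.6, -0.2, 4.3]
opening: 0.001
finger_force: 2.3
```

step_arm(
  commands=[
    {"gripper":1,"x":2,"y":0,"z":0,"spin":0},
    {"gripper":1,"x":2,"y":0,"z":0,"spin":0},
    {"gripper":1,"x":2,"y":0,"z":0,"spin":0},
    {"gripper":1,"x":2,"y":0,"z":0,"spin":0},
    {"gripper":1,"x":2,"y":0,"z":0,"spin":0},
    {"gripper":1,"x":2,"y":0,"z":0,"spin":0},
    {"gripper":1,"x":1,"y":0,"z":0,"spin":0},
    {"gripper":1,"x":0,"y":0,"z":0,"spin":0},
    {"gripper":1,"x":0,"y":0,"z":0,"spin":0},
    {"gripper":1,"x":0,"y":0,"z":0,"spin":0},
  ],
)

```text
time: 18.4
eef_pos: [0.5504, 0.2247, 0.0744]
tcp_rot: [0.655, 0.756, -0.0, 0.001]
contact_force: [0.8, -4.6, 6.0]
opening: -0.0
finger_force: 3.4
```

step_arm(
  commands=[
    {"gripper":1,"x":1,"y":0,"z":0,"spin":0},
    {"gripper":1,"x":1,"y":0,"z":0,"spin":0},
    {"gripper":1,"x":1,"y":0,"z":0,"spin":0},
    {"gripper":1,"x":0,"y":0,"z":0,"spin":0},
    {"gripper":1,"x":0,"y":0,"z":0,"spin":0},
    {"gripper":1,"x":0,"y":0,"z":0,"spin":0},
    {"gripper":1,"x":0,"y":0,"z":0,"spin":0},
    {"gripper":1,"x":0,"y":0,"z":0,"spin":0},
    {"gripper":1,"x":0,"y":0,"z":0,"spin":0},
    {"gripper":1,"x":0,"y":0,"z":0,"spin":0},
  ],
)

```text
time: 19.4
eef_pos: [0.5503, 0.2257, 0.0745]
tcp_rot: [0.655, 0.756, -0.002, 0.002]
contact_force: [1.7, -10.7, 8.2]
opening: 0.002
finger_force: 7.2
```

step_arm(
  commands=[
    {"gripper":1,"x":1,"y":0,"z":0,"spin":0},
    {"gripper":1,"x":1,"y":0,"z":0,"spin":0},
    {"gripper":1,"x":1,"y":0,"z":0,"spin":0},
    {"gripper":1,"x":0,"y":0,"z":0,"spin":0},
    {"gripper":1,"x":0,"y":0,"z":0,"spin":0},
    {"gripper":1,"x":0,"y":0,"z":0,"spin":0},
    {"gripper":1,"x":0,"y":0,"z":0,"spin":0},
    {"gripper":1,"x":0,"y":0,"z":0,"spin":0},
    {"gripper":1,"x":0,"y":0,"z":0,"spin":0},
    {"gripper":1,"x":0,"y":0,"z":0,"spin":0},
  ],
)

```text
time: 20.4
eef_pos: [0.5504, 0.2258, 0.0745]
tcp_rot: [0.654, 0.756, -0.004, 0.004]
contact_force: [1.4, -20.2, 8.9]
opening: -0.002
finger_force: 13.1
```

Hard against the stop, so I'll unload and lift clear.

step_arm(
  commands=[
    {"gripper":1,"x":-2,"y":0,"z":0,"spin":0},
    {"gripper":1,"x":-2,"y":0,"z":0,"spin":0},
    {"gripper":1,"x":0,"y":0,"z":-3,"spin":0},
    {"gripper":1,"x":0,"y":0,"z":-4,"spin":0},
    {"gripper":1,"x":0,"y":0,"z":-6,"spin":0},
    {"gripper":1,"x":0,"y":0,"z":-10,"spin":0},
    {"gripper":1,"x":0,"y":0,"z":-20,"spin":0},
    {"gripper":1,"x":0,"y":0,"z":-30,"spin":0},
    {"gripper":1,"x":0,"y":0,"z":-40,"spin":0},
    {"gripper":1,"x":-20,"y":0,"z":-40,"spin":0},
  ],
)

```text
time: 21.4
eef_pos: [0.5503, 0.2093, 0.2256]
tcp_rot: [0.654, 0.756, -0.001, -0.002]
contact_force: [1.4, -1.0, -0.2]
opening: 0.001
finger_force: 0.0
```

step_arm(
  commands=[
    {"gripper":1,"x":-40,"y":0,"z":0,"spin":0},
    {"gripper":1,"x":-40,"y":0,"z":0,"spin":0},
    {"gripper":1,"x":-40,"y":0,"z":0,"spin":0},
    {"gripper":1,"x":0,"y":0,"z":0,"spin":0},
    {"gripper":1,"x":0,"y":0,"z":0,"spin":0},
    {"gripper":1,"x":0,"y":0,"z":0,"spin":0},
    {"gripper":1,"x":0,"y":0,"z":0,"spin":0},
    {"gripper":1,"x":0,"y":0,"z":0,"spin":0},
    {"gripper":1,"x":0,"y":0,"z":0,"spin":0},
    {"gripper":1,"x":0,"y":0,"z":0,"spin":0},
  ],
)

```text
time: 22.4
eef_pos: [0.5694, 0.0896, 0.2269]
tcp_rot: [0.655, 0.756, 0.0, -0.0]
contact_force: [-0.3, -0.2, 0.2]
opening: -0.001
finger_force: 0.0
```

```bash
python3 - <<'E'
from h import *
n=np.array([.9896,.144]);u=np.array([-.144,.9896])
for cn in("scene","top"):
    c=cam(cn); P=cloud(c); h,sa,v=cv2.split(cv2.cvtColor(c["color"],cv2.COLOR_RGB2HSV))
    U=P[...,:2]@u; N=P[...,:2]@n; m=((h<6)|(h>174))&(sa>150)&(v>50)
    for n0 in(.467,.576):
        q=m&(abs(N-n0)<.03)&(P[...,2]>.045)&(P[...,2]<.1); print(cn,n0,q.sum(),np.percentile(U[q],[5,50,95]) if q.any() else 0, np.median(P[q][:,2]) if q.any() else 0)
    if cn=="scene": cv2.imwrite("pics/s5.png",cv2.resize(c["color"][130:295,160:358,::-1],(720,600)))
E
```

```text
scene 0.467 47 [-0.25986832 -0.24218642 -0.22712102] 0.06786723759915025
scene 0.576 91 [0.12455955 0.13950703 0.17584914] 0.06719697903443911
top 0.467 92 [-0.27823403 -0.24615356 -0.22820508] 0.0668989191514977
top 0.576 13 [-0.46291458  0.16897169  0.17670204] 0.05225947907187911
```

View pics/s5.png

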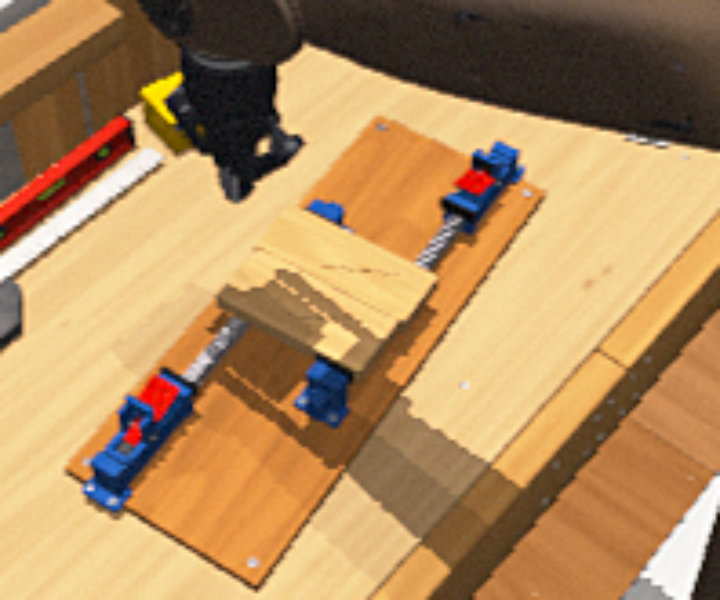

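Both jaws are against their stops (far px (140,430), near px (485,190)), both levers are up at 0.067 m and the panel hasn't moved. Handing in.

```bash
python3 -c "
from plant import *
print(sign_off())"
```

```text
the job is handed in; nothing more can be done
None
```

I pushed both clamp jaws back against their end stops and let both levers spring up; the panel lay where it was in the last picture, and the job is handed in (no verdict was returned).

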